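Close up the dust chest of the shoe-finishing machine

ROBOT

A 6-joint arm with a two-finger parallel gripper is mounted at the origin on the work surface. World frame = base frame: x ahead of the robot, y to its left, z up, the work surface at z = 0. Lengths are in m, angles in degrees, forces in N, time in s.
With the tool pointing down it reaches from about 0.25 to 0.85 m from the base axis. Payload 12.5 kg.
Tool frame: the origin (TCP) lies at the very end of the fingers, on their centre line; the grasp point (between the pads) lies behind it (robot.grasp_offset is the z of the grasp point in the tool frame, in m); z points along the fingers, y is the direction in which the jaws open and shut (so a half turn about z gives the same grasp; the last joint's range is limited). The gripper opens to 93 mm and grips with 3 to 60 N. Pads are 15 mm wide; open, the fingers measure 128 mm over their backs; the gripper's body (75 mm by 188 mm) begins 65 mm behind the grasp point.
Start: joints at [-80.019, 20.094, 94.641, -0, 65.266, -4.847], TCP at [0.141, -0.532, 0.219] pointing down, gripper open.
Joint ranges: [-157.81, 157.81], [-45, 120.19], [0.68, 151.7], [-89.99, 269.99], [4.06, 180], [-164.3, 164.3]. Speed limits (degrees/s): [127.2, 127.2, 159.86, 180, 180, 180].

INTERFACE

Orientations are given as [roll, pitch, yaw] about the fixed x, y, z axes, in that order (R = Rz(yaw) Ry(pitch) Rx(roll)).
In Python, from cell import robot gives the robot as it stands. The module is installed in compiled form; this text tells all that it offers.
- The arm moves only by the tool arm_command, never from a script. Its argument "deltas" is one flat list of numbers, 7 for each row, row after row: the turn, a rotation vector about the tool's x, y, z scaled (see below), then the shift along the tool's x, y, z scaled (see below), then the gripper's target within -1 to 1 (shut at 1, half-way at 0, fully open at -1). A call has 1 to 10 rows; each row shifts and turns the commanded pose from where the row before left it, along the tool's axes as they then stand; what a row does not reach is not made up. The controller multiplies each number of a shift by 0.025 m and each number of a turn by 0.08 rad. A row lasts 1/10 s, in which the tool goes at most 50 mm and 8.59 degrees, less where a joint would pass 70% of its speed; a pose out of reach is approached as far as the arm can. A call with a number of a shift or a turn outside -1 to 1 is refused whole. A call with a gripper value outside its range is refused whole. The fingers move at their own pace and stop on an object; "squeeze" is the grip in N (left out, the last holds). Time passes only in rows, so rows that do not move let the fingers close. It gives the time, the measured TCP pose, the force and the opening at its end, in the units of the state.
- robot.read_state(): the state, without advancing time (a new reading comes with each control period).
- robot.camera(name): name is "side" or "top"; returns the picture (384x512x3 uint8, red, green, blue); there is no depth.
- robot.camera_model(name): a dict with "vertical_fov" (degrees; the focal length in pixels is half the picture's height over the tangent of half this angle, whatever the lens; pixels are square), "cx", "cy" (the principal point, pixels), "camera_from_world" (4x4, takes a point from world to camera coordinates). Camera axes: x right, y down, z forward; pixel columns grow to the right and rows downward; lengths in m; the calibration is good to about 2 mm. A picture is of the moment at which its call begins. camera_model takes no time and is no camera call.
- robot.job_done(): hands the job in, once; it reports no verdict.
Trained networks look in the newest picture that a camera, given by its name, has taken for a name from the list of things; names that differ only in an ending like _2 or _b are one class to them, and where a whole thing is asked for, a point or a joint stands for the part that bears it (a point fixed in the world has none). Each returns a list of dicts, best first, with "conf" (0 to 1); they miss things now and then, are a little off and sometimes report something else, mostly with a low value. They report only what shows in the picture. A call takes as long as a camera call.
- robot.recognise(camera, label): "bbox" ([left, top, right, bottom] in pixels, round what is visible of it).
- robot.mark_of(camera, label): "position" ([column, row] in pixels: a listed point, or the origin of a listed thing).
The state is a dict: "time": time; "joint_positions": joint angles; "dq": joint speeds; "effort": joint torques, N m; "eef_pos": TCP position; "orientation": TCP orientation; "wrist_force": force on the tool from outside, world axes, zero at the start; "torque": the same for the moment, N m; "opening": finger opening in m.
Only numpy, scipy, OpenCV 4.12 (cv2) and the standard library are available. Lean on these libraries where they do the work, as an engineer would, in place of code of your own. Each camera call takes 0.05 s, during which the arm holds its last target.

TASK

The dust tray of the finishing machine has been emptied: close the chest up so the machine can run. Push the tray fully home, press the sprung hatch down shut, and while it is down turn its wing knob clockwise a quarter turn, so that the hidden tongue swings behind the front frame edge and the hatch stays shut when you let go. Leave the other things on the bench as they are.

Things in the scene. Friction and masses are not known exactly. Their poses are not given: they have to be found in the camera images.
- machine: Grey sheet-metal shoe-finishing machine, fixed. Origin on the bench under the centre of its dust chest, a box 220 deep (x) x 280 wide (y) x 160 high, front face at x = -110 towards the robot. x points from the chest's front to its back, y to its left, z up. To its left (y = 165 to 490, x = -95 to 75) stands the grinding head, 310 high. Sizes in mm.
- frame_edge (a point): Middle of the inner edge of the frame that bounds the chest's top opening at the front: a level 3 mm sheet, its top face at this height (160 above the bench), running from this edge (x = -88 in the machine's frame) 22 forward to the chest's front, over the full width. The tongue must swing in under this sheet.
- tray (a joint): How far the dust tray stands out of the chest's front, m: 0 = home against its stop, grows towards the robot (along -x of the machine). About 3 N of friction. Its front panel is 236 wide, from 17 to 147 above the bench. Until it is home, the hatch's front lip lands on the tray and the hatch cannot shut.
- tray_handle (a point): Middle of the tray's bow handle: a level steel bar 10 in diameter, 90 long along y, 40 mm in front of the tray's panel and 100 above the bench. It moves with the tray (at x = -154 in the machine's frame when home).
- hatch (a joint): Angle of the hatch, rad: 0 = shut flat on the frame, grows as its front edge rises; hinged at the back. A spring hinge with friction holds it half open (0.3 to 0.6). It takes 4 to 6 N down at the knob to shut and springs up if let go unlatched. Latched, the spring lifts it to about 0.014, until the tongue bears on the frame.
- hatch_hinge (a point): Middle of the hatch's hinge line, which runs along the machine's y; at x = 85, y = 0, z = 162 in the machine's frame.
- hatch_edge (a point): Middle of the hatch's front edge, on its top face, 207 in front of the hinge line. The hatch is a flat plate 264 wide and 4 thick, its top face 164 above the bench when shut; a lip 25 deep is turned down along the front edge and drops over the top of the tray's panel.
- wing_knob (a point): On the axis of the black wing knob, 15 above the hatch's top face, mid-height of the wings. The axis is square to the hatch, 151 in front of the hinge line, on its middle line (hatch shut: x = -66, y = 0, z = 179 in the machine's frame). Own z out along the axis, own x along the wings. Wing bar 56 long, 8 thick, from 6 to 26 above the hatch; hub 15 in diameter.
- knob (a joint): Wing knob angle, rad, growing clockwise from above. 0: wings point front to back, tongue parallel to the hatch's front edge, clear of the frame. 1.57: wings parallel to the front edge, tongue pointing forward under the frame. Stops at -0.35 and 1.66; friction 0.07 N m, stays where left. Turned past 0.4 with the hatch up, the tongue lands on the frame and keeps the hatch open.
- tongue_tip (a point): End of the steel tongue (hidden under the hatch), 36 from the knob's axis and 11.5 below the hatch's top face; tongue 14 wide, 4 thick. It passes under the frame edge with 2.5 of room when the hatch is shut.
- shoe_last: Bystander: amber plastic shoe last, 255 x 86 x 105, standing on its sole. Origin under its middle, x to its toe.
- sole_stack: Bystander: four tan cut soles in a stack, 255 x 85 x 20. Origin under its middle.
- hammer: Bystander: hammer, 270 long, lying. Origin under its middle, x to its head.
- glue_pot: Bystander: white glue pot, 90 in diameter, 75 high, with a brush leaning in it to 155 high. Origin under its middle.
- tack_tin: Bystander: low round aluminium tin of tacks, 72 in diameter, 28 high. Origin under its middle.
- awl: Bystander: awl lying, wooden handle 85 long and 30 thick, steel spike 65. Origin at the handle's butt end on its axis, z along the awl to the spike.
- pincers: Bystander: dark steel lasting pincers lying, 190 x 75 x 16. Origin under their middle, x to the jaws.
- skiving_knife: Bystander: skiving knife lying, 235 x 30 x 14. Origin under its middle, x to the blade.

How it is judged:
By the outcome, as a careful person would: the job done as asked, in the order asked, and still so for the second after the job is handed in, with the robot touching nothing.
It also fails if it takes over 51 s, if anything falls off the work surface, if the arm or the gripper's body presses on something with over 40 N, if the wrist force passes 120 N, or if a joint passes its speed limit or range.

## Working session

There is one attempt and no reset: what is moved stays moved. The work goes in short steps, Python scripts to look and compute and a tool call to move; the robot and the scene stay as the last step left them, time stands still between calls to the robot, and variables do not carry over. Pictures are saved under pics/ and viewed, and the job is handed in when it is done.

Besides the shell and the picture viewer there is one more tool, called after "Request:" by a JSON object that holds its "method" and its "body", one argument or row to a line. arm_command: Moves the arm, as the interface text tells. Shifts and turns lie within -1 to 1; 1 stands for 0.025 m of shift or 0.08 rad of turn. Its arguments: {"type":"object","properties":{"deltas":{"type":"array","items":{"type":"number"}},"squeeze":{"type":"number"}},"required":["deltas"]}

```bash
ls; mkdir -p pics
python3 - <<'E'
from cell import robot
import cv2
print(robot.read_state(), robot.grasp_offset)
for c in ("side","top"):
    im=robot.camera(c); cv2.imwrite(f"pics/{c}0.png",cv2.cvtColor(im,cv2.COLOR_RGB2BGR))
    m=robot.camera_model(c); print(c,m)
    for l in ["machine","frame_edge","tray_handle","hatch_hinge","hatch_edge","wing_knob"]:
        print(l,[( [round(v) for v in d['position']],round(d['conf'],2)) for d in robot.mark_of(c,l)][:2])
E
```

```text
pics
{'time': 0.0, 'joint_positions': array([-8.00188372e+01,  2.01226617e+01,  9.46749702e+01,  5.30865575e-04,
        6.52647616e+01, -4.84456388e+00]), 'dq': array([-0.02617075,  0.0738275 ,  0.01915891, -0.02255296, -0.03175791,
        0.04681876]), 'effort': array([-9.41547260e-04, -4.97340202e+01, -2.85259742e+01,  6.98237121e-02,
        2.56717351e-02, -1.04399039e-04]), 'eef_pos': array([ 0.14072941, -0.53135686,  0.21813058]), 'orientation': array([-1.79937870e+02, -5.74950751e-03,  1.48255012e+01]), 'wrist_force': array([ 0.01777118, -0.06487233, -0.05461575]), 'torque': array([ 0.02748706, -0.01464583, -0.04273783]), 'opening': 0.09296838789683755} -0.0188
side {'vertical_fov': 56.281971065368474, 'cx': 259.903434834153, 'cy': 188.6142218237928, 'camera_from_world': array([[ 0.99004126, -0.14030884,  0.01147777, -0.53733562],
       [-0.08377015, -0.65269167, -0.75297818,  0.15724516],
       [ 0.11314094,  0.74451797, -0.65794537,  1.053099  ],
       [ 0.        ,  0.        ,  0.        ,  1.        ]])}
machine [([306, 225], 0.81)]
frame_edge [([283, 186], 0.93)]
tray_handle [([246, 202], 0.64)]
hatch_hinge [([345, 186], 0.93), ([225, 341], 0.54)]
hatch_edge [([282, 158], 0.81)]
wing_knob [([299, 164], 0.65)]
top {'vertical_fov': 47.32228806760113, 'cx': 257.0621212635014, 'cy': 186.1533576925708, 'camera_from_world': array([[ 0.00265685, -0.99972608,  0.02325288,  0.0212577 ],
       [-0.98678437, -0.00638843, -0.16191294,  0.57164482],
       [ 0.16201714, -0.0225154 , -0.98653105,  1.49876368],
       [ 0.        ,  0.        ,  0.        ,  1.        ]])}
machine [([182, 188], 0.52)]
frame_edge [([266, 172], 0.8)]
tray_handle [([264, 206], 0.68)]
hatch_hinge [([279, 120], 0.56)]
hatch_edge [([274, 169], 0.55)]
wing_knob [([272, 154], 0.51)]
```

View pics/side0.png

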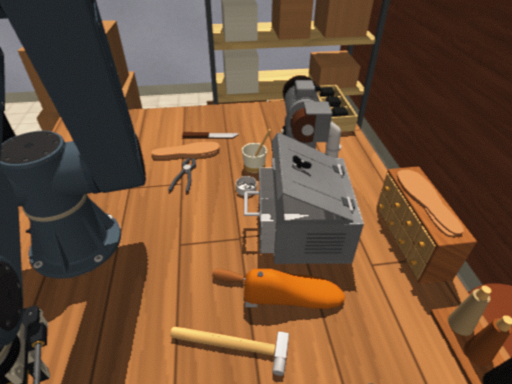

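View pics/top0.png

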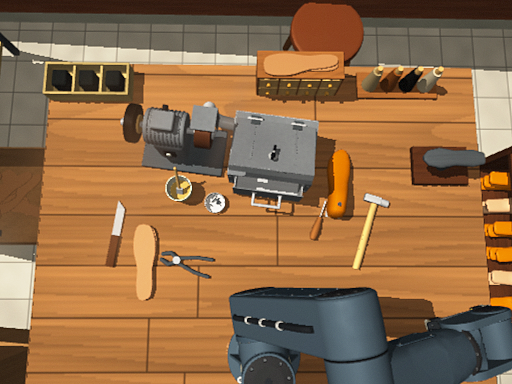

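Run:
```python
import cv2
a=cv2.imread("pics/side0.png")[120:280,220:380]; b=cv2.imread("pics/top0.png")[95:225,200:330]
cv2.imwrite("pics/s0c.png",cv2.resize(a,(600,600),interpolation=cv2.INTER_CUBIC))
cv2.imwrite("pics/t0c.png",cv2.resize(b,(600,600),interpolation=cv2.INTER_CUBIC))
```

```text
(no output)
```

View pics/s0c.png

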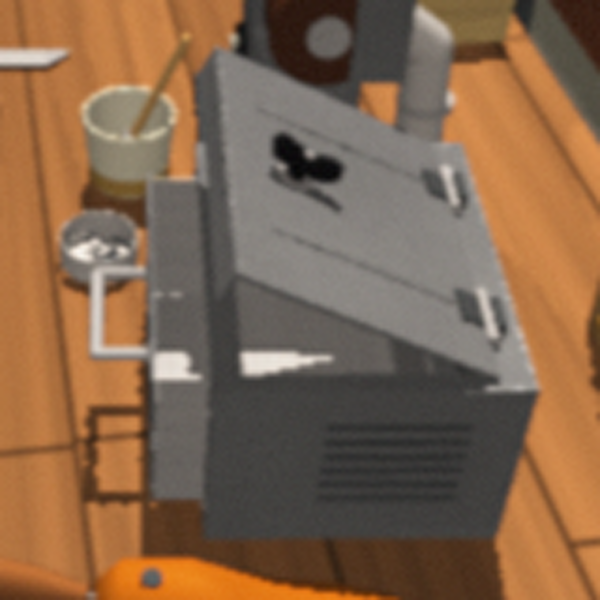

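View pics/t0c.png

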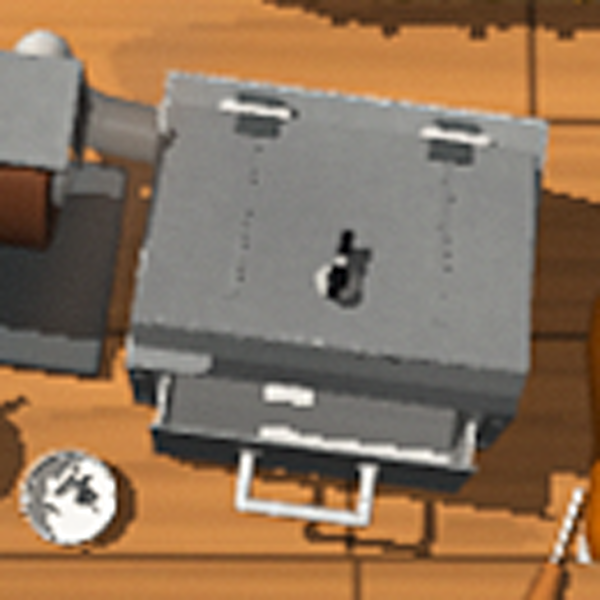

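```bash
cat > h.py <<'E'
import numpy as np, cv2
from cell import robot
from scipy.optimize import least_squares
def K(m): 
    f=192/np.tan(np.radians(m['vertical_fov']/2)); return f
def proj(c,P):
    m=robot.camera_model(c);T=m['camera_from_world'];P=np.atleast_2d(P)
    q=P@T[:3,:3].T+T[:3,3];f=K(m)
    return np.c_[f*q[:,0]/q[:,2]+m['cx'],f*q[:,1]/q[:,2]+m['cy']]
def w(p,P):
    P=np.atleast_2d(P);c,s=np.cos(p[2]),np.sin(p[2])
    return np.c_[p[0]+c*P[:,0]-s*P[:,1],p[1]+s*P[:,0]+c*P[:,1],P[:,2]]
def hp(a,r,y,h): # hatch: r in front of hinge, h above top face
    z0=.002+h
    return [.085-r*np.cos(a)+z0*(-np.sin(a))*-1*-1, y, .162+r*np.sin(a)+z0*np.cos(a)]
E
python3 - <<'E'
from h import *
S=lambda u,v:(220+u*160/600,120+v*160/600)
T=lambda u,v:(200+u*130/600,95+v*130/600)
def pts(p):
    t,a=p[3],p[4]
    return [("side",hp(a,.207,.132,0),S(215,50)),("side",hp(a,.207,-.132,0),S(238,278)),
    ("side",[.11,-.14,.16],S(540,390)),("side",[.11,-.14,0],S(497,540)),("side",[-.11,-.14,0],S(208,540)),
    ("side",[-.154-t,.045,.1],S(97,270)),("side",[-.154-t,-.045,.1],S(95,355)),("side",hp(a,.151,0,.015),S(308,160)),
    ("top",hp(a,.207,.132,0),T(135,325)),("top",hp(a,.207,-.132,0),T(527,372)),
    ("top",[.11,.14,.16],T(170,73)),("top",[.11,-.14,.16],T(548,125)),
    ("top",[-.154-t,.045,.1],T(240,507)),("top",[-.154-t,-.045,.1],T(367,522)),("top",hp(a,.151,0,.015),T(345,265))]
def res(p): return np.concatenate([proj(c,w(p,P))[0]-u for c,P,u in pts(p)])
r=least_squares(res,[.6,0,0,.05,.4],loss="soft_l1")
p=r.x;print(p,np.degrees(p[2]));
for (c,P,u),e in zip(pts(p),res(p).reshape(-1,2)): print(c,np.round(P,3),np.round(u),np.round(e,1))
np.save("p.npy",p)
print("handle",w(p,[-.154-p[3],0,.1]),"knob",w(p,hp(p[4],.151,0,.015)),"knobshut",w(p,[-.066,0,.179]))
E
```

```text
[ 0.6889517  -0.02908079 -0.1249247   0.03965754  0.46850786] -7.157657924584679
side [-0.101  0.132  0.257] [277. 133.] [-0.4 -0.7]
side [-0.101 -0.132  0.257] [283. 194.] [-0.8 -0.4]
side [ 0.11 -0.14  0.16] [364. 224.] [0.6 0.5]
side [ 0.11 -0.14  0.  ] [353. 264.] [ 0.5 -0.3]
side [-0.11 -0.14  0.  ] [275. 264.] [-0.8  0.2]
side [-0.194  0.045  0.1  ] [246. 192.] [-0.8  1.3]
side [-0.194 -0.045  0.1  ] [245. 215.] [-0.7  0.1]
side [-0.057  0.     0.245] [302. 163.] [-6.5  0.9]
top [-0.101  0.132  0.257] [229. 165.] [-0.2 -1.6]
top [-0.101 -0.132  0.257] [314. 176.] [ 0.5 -0.6]
top [0.11 0.14 0.16] [237. 111.] [-0.3 -2. ]
top [ 0.11 -0.14  0.16] [319. 122.] [ 0.5 -2.5]
top [-0.194  0.045  0.1  ] [252. 205.] [ 0.7 -1.1]
top [-0.194 -0.045  0.1  ] [280. 208.] [-0.4 -0.9]
top [-0.057  0.     0.245] [275. 152.] [-1.4  4.2]
handle [[ 0.49680332 -0.00495105  0.1       ]] knob [[ 0.63199391 -0.0219281   0.245353  ]] knobshut [[ 0.62346603 -0.02085719  0.179     ]]
```

```bash
sed -i 's/z0\*(-np.sin(a))\*-1\*-1/z0*np.sin(a)/' h.py
cat > fit.py <<'E'
from h import *
S=lambda u,v:(220+u*160/600,120+v*160/600)
T=lambda u,v:(200+u*130/600,95+v*130/600)
def pts(p):
    t,a=p[3],p[4]
    return [("side",hp(a,.207,.132,0),S(215,50)),("side",hp(a,.207,-.132,0),S(238,278)),
    ("side",[.11,-.14,.16],S(540,390)),("side",[.11,-.14,0],S(497,540)),("side",[-.11,-.14,0],S(208,540)),
    ("side",[-.154-t,.045,.1],S(97,270)),("side",[-.154-t,-.045,.1],S(95,355)),("side",hp(a,.151,0,.015),S(308,160)),
    ("top",hp(a,.207,.132,0),T(135,325)),("top",hp(a,.207,-.132,0),T(527,372)),
    ("top",[.11,.14,.16],T(170,73)),("top",[.11,-.14,.16],T(548,125)),
    ("top",[-.154-t,.045,.1],T(240,507)),("top",[-.154-t,-.045,.1],T(367,522)),("top",hp(a,.151,0,.015),T(345,265))]
def res(p): return np.concatenate([proj(c,w(p,P))[0]-u for c,P,u in pts(p)])
r=least_squares(res,[.6,0,0,.05,.4],loss="soft_l1")
p=r.x;print(p,np.degrees(p[2]));
for (c,P,u),e in zip(pts(p),res(p).reshape(-1,2)): print(c,np.round(P,3),np.round(u),np.round(e,1))
np.save("p.npy",p)
print("handle",w(p,[-.154-p[3],0,.1]),"knob",w(p,hp(p[4],.151,0,.015)),"knobshut",w(p,[-.066,0,.179]))
for c in("side","top"):
  print(c,proj(c,np.vstack([w(p,hp(p[4],.151,s,.015)) for s in(0,)]+[w(p,hp(p[4],.151+d,0,.015)) for d in(-.028,.028)])).round(1))
E
python3 fit.py
```

```text
[ 0.68752458 -0.02881076 -0.1231697   0.03822072  0.46501564] -7.05710373851269
side [-0.099  0.132  0.257] [277. 133.] [-0.5 -0.5]
side [-0.099 -0.132  0.257] [283. 194.] [-0.7 -0.2]
side [ 0.11 -0.14  0.16] [364. 224.] [0.1 0.4]
side [ 0.11 -0.14  0.  ] [353. 264.] [ 0.1 -0.4]
side [-0.11 -0.14  0.  ] [275. 264.] [-1.3  0.2]
side [-0.192  0.045  0.1  ] [246. 192.] [-0.8  1.3]
side [-0.192 -0.045  0.1  ] [245. 215.] [-0.7  0.1]
side [-0.042  0.     0.245] [302. 163.] [-1.4  1. ]
top [-0.099  0.132  0.257] [229. 165.] [-0.1 -1.5]
top [-0.099 -0.132  0.257] [314. 176.] [ 0.5 -0.7]
top [0.11 0.14 0.16] [237. 111.] [-0.5 -1.5]
top [ 0.11 -0.14  0.16] [319. 122.] [ 0.4 -2.1]
top [-0.192  0.045  0.1  ] [252. 205.] [ 0.8 -1.1]
top [-0.192 -0.045  0.1  ] [280. 208.] [-0.3 -0.9]
top [-0.042  0.     0.245] [275. 152.] [-0.9  0. ]
handle [[ 0.49676009 -0.00519481  0.1       ]] knob [[ 0.64550279 -0.02360862  0.2449088 ]] knobshut [[ 0.62202458 -0.0207021   0.179     ]]
side [[300.8 163.7]
 [309.7 167.4]
 [291.6 159.9]]
top [[273.9 152.4]
 [274.6 145.7]
 [273.2 159.3]]
```

```bash
cat >> h.py <<'E'
def plan(target,s=None):
    from scipy.spatial.transform import Rotation as R
    s=s or robot.read_state()
    Rm=R.from_euler('xyz',s['orientation'],degrees=True)
    return (Rm.inv().apply(np.array(target)-s['eef_pos'])/.025).round(2)
def tom(p,P):
    c,s=np.cos(p[2]),np.sin(p[2]);d=np.array(P)-[p[0],p[1],0]
    return np.array([c*d[0]+s*d[1],-s*d[0]+c*d[1],d[2]])
E
python3 - <<'E'
from h import *
p=np.load("p.npy")
a=w(p,[-.24,0,.219])[0];print(a,plan(a))
for l in("glue_pot","tack_tin","shoe_last"): print(l,[(np.round(d['position']),d['conf']) for d in robot.mark_of("top",l)][:1])
print(proj("top",w(p,[[-.15,.1,0],[-.15,.2,0]])))
E
```

```text
[0.44934277 0.00067528 0.219     ] [ 1.738e+01 -1.743e+01 -1.000e-02]
glue_pot [(array([180., 190.]), 0.76)]
tack_tin []
shoe_last [(array([339., 184.]), 0.72)]
[[238.79563622 193.72673562]
 [211.38593143 190.20265375]]
```

Request:
{"method": "arm_command", "body": {
  "deltas": [0, 0, 0, 0.95, -0.95, 0, 1, 0, 0, 0, 0.95, -0.95, 0, 1, 0, 0, 0, 0.95, -0.95, 0, 1, 0, 0, 0, 0.95, -0.95, 0, 1, 0, 0, 0, 0.95, -0.95, 0, 1, 0, 0, 0, 0.95, -0.95, 0, 1, 0, 0, 0, 0.95, -0.95, 0, 1, 0, 0, 0, 0.95, -0.95, 0, 1, 0, 0, 0, 0.95, -0.95, 0, 1, 0, 0, 0, 0.95, -0.95, 0, 1],
  "squeeze": 20
}}

```text
time: 1.85
eef_pos: [0.3101, -0.2401, 0.2188]
orientation: [180.0, -0.0, 14.8]
wrist_force: [-0.1, -0.7, -0.4]
opening: 0.0176
```

Request:
{"method": "arm_command", "body": {
  "deltas": [0, 0, 0, 0.95, -0.95, 0, 1, 0, 0, 0, 0.95, -0.95, 0, 1, 0, 0, 0, 0.95, -0.95, 0, 1, 0, 0, 0, 0.95, -0.95, 0, 1, 0, 0, 0, 0.95, -0.95, 0, 1, 0, 0, 0, 0.95, -0.95, 0, 1, 0, 0, 0, 0.95, -0.95, 0, 1, 0, 0, -1, 0.7, -0.7, 0, 1, 0, 0, -1, 0, 0, 0, 1, 0, 0, -1, 0, 0, 0, 1]
}}

```text
time: 2.85
eef_pos: [0.4404, -0.0159, 0.2186]
orientation: [-180.0, 0.0, 28.9]
wrist_force: [-0.7, -0.2, 0.6]
opening: 0.0001
```

Request:
{"method": "arm_command", "body": {
  "deltas": [0, 0, -1, 0, 0, 0, 1, 0, 0, -1, 0, 0, 0, 1, 0, 0, -1, 0, 0, 0, 1, 0, 0, -1, 0, 0, 0, 1, 0, 0, -1, 0, 0, 0, 1, 0, 0, -1, 0, 0, 0, 1, 0, 0, -1, 0, 0, 0, 1, 0, 0, -1, 0, 0, 0, 1, 0, 0, -1, 0, 0, 0, 1, 0, 0, -1, 0, 0, 0, 1]
}}

```text
time: 3.85
eef_pos: [0.4402, -0.0167, 0.2187]
orientation: [180.0, -0.0, 74.6]
wrist_force: [0.2, -0.6, 0.2]
opening: 0.0003
```

Request:
{"method": "arm_command", "body": {
  "deltas": [0, 0, -1, 0, 0, 0, 1, 0, 0, -1, 0, 0, 0, 1, 0, 0, -1, 0, 0, 0, 1, 0, 0, -1, 0, 0, 0, 1, 0, 0, -1, 0, 0, 0, 1, 0, 0, -1, 0, 0, 0, 1, 0, 0, -1, 0, 0, 0, 1, 0, 0, -1, 0, 0, 0, 1, 0, 0, -1, 0, 0, 0, 1, 0, 0, -1, 0, 0, 0, 1]
}}

```text
time: 4.85
eef_pos: [0.4402, -0.0166, 0.2187]
orientation: [180.0, 0.0, 120.4]
wrist_force: [-0.1, 0.2, 0.5]
opening: 0.0005
```

Request:
{"method": "arm_command", "body": {
  "deltas": [0, 0, -1, 0, 0, 0.5, 1, 0, 0, -1, 0, 0, 0.5, 1, 0, 0, -1, 0, 0, 0.5, 1, 0, 0, -1, 0, 0, 0.5, 1, 0, 0, -1, 0, 0, 0.5, 1, 0, 0, -1, 0, 0, 0.5, 1, 0, 0, -1, 0, 0, 0.5, 1, 0, 0, -1, 0, 0, 0.5, 1, 0, 0, -1, 0, 0, 0.5, 1, 0, 0, -1, 0, 0, 0.5, 1]
}}

```text
time: 5.85
eef_pos: [0.4403, -0.0167, 0.0932]
orientation: [180.0, 0.0, 166.3]
wrist_force: [-0.2, 0.0, 0.1]
opening: 0.0005
```

Request:
{"method": "arm_command", "body": {
  "deltas": [0, 0, -1, 0, 0, 0.35, 1, 0, 0, -0.45, 0, 0, 0, 1, 0, 0, 0, 0, 0, 0, 1]
}}

```text
time: 6.15
eef_pos: [0.4402, -0.0166, 0.0847]
orientation: [180.0, -0.0, 172.8]
wrist_force: [-0.9, -0.7, 0.4]
opening: 0.0005
```

Run:
```python
from h import *
p=np.load("p.npy")
s=robot.read_state();print(s['eef_pos'],s['orientation'],tom(p,s['eef_pos']),s['joint_positions'].round(1))
print(plan(w(p,[-.154-.005-.008-.038,0,.085])[0]),plan(w(p,[-.154-.005-.008,0,.085])[0]))
for c in("side","top"):
    im=robot.camera(c)[100:260,190:400][:,:,::-1];cv2.imwrite(f"pics/{c}1.png",cv2.resize(im,(630,480),interpolation=cv2.INTER_CUBIC))
```

```text
[ 0.44016495 -0.01663049  0.08474703] [ 1.79998339e+02 -1.80157315e-02  1.72759527e+02] [-0.24698213 -0.01830224  0.08474703] [ -8.2  20.9 116.9   0.   42.2 -91. ]
[-1.68  0.74 -0.01] [-3.2   0.74 -0.01]
```

View pics/side1.png

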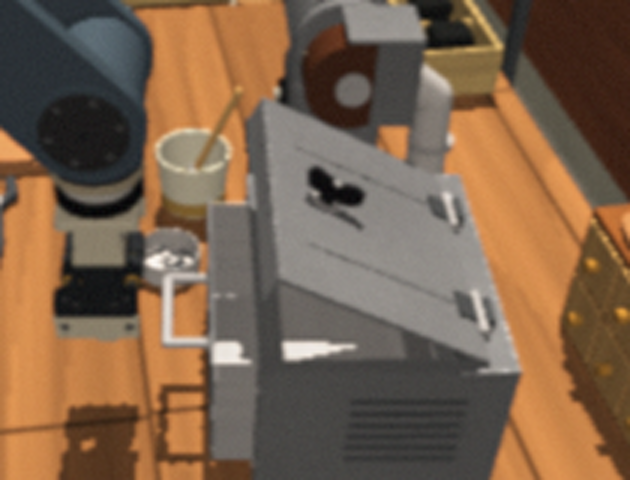

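View pics/top1.png

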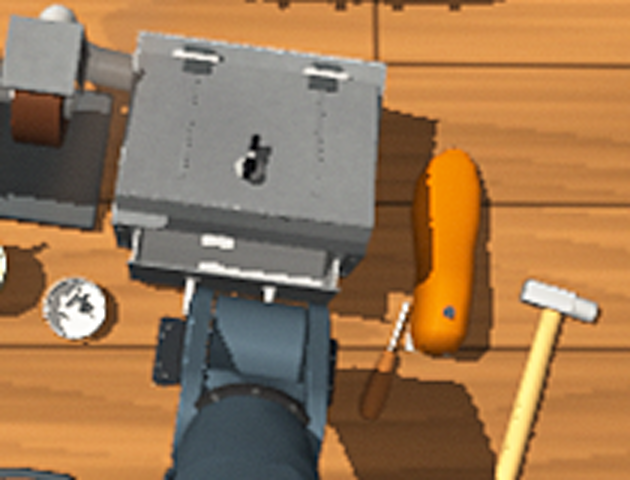

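Request:
{"method": "arm_command", "body": {
  "deltas": [0, 0, 0, 0, 0.74, 0, 1, 0, -1, 0, 0, 0, 0, 1, 0, -1, 0, 0, 0, 0, 1, 0, 0, 0, 0, 0, 0, 1]
}}

```text
time: 6.65
eef_pos: [0.4412, 0.002, 0.0848]
orientation: [180.0, 9.2, 172.7]
wrist_force: [0.6, -1.0, 0.7]
opening: 0.0005
```

Run:
```python
from h import *
p=np.load("p.npy")
s=robot.read_state();print(s['eef_pos'],s['orientation'],tom(p,s['eef_pos']))
print(plan(w(p,[-.215,0,.085])[0]),plan(w(p,[-.165,0,.085])[0]))
```

```text
[0.44115006 0.00203691 0.08483608] [179.99250125   9.16519638 172.70496653] [-0.24829793  0.00034477  0.08483608]
[-1.32 -0.01  0.21] [-3.29 -0.    0.52]
```

Request:
{"method": "arm_command", "body": {
  "deltas": [0, 0, 0, -0.5, 0, 0.08, 1, 0, 0, 0, -0.5, 0, 0.08, 1, 0, 0, 0, -0.3, 0, 0.05, 1, 0, 0, 0, -0.2, 0, 0.03, 1, 0, 0, 0, -0.2, 0, 0.03, 1, 0, 0, 0, -0.2, 0, 0.03, 1, 0, 0, 0, -0.2, 0, 0.03, 1, 0, 0, 0, -0.2, 0, 0.03, 1]
}}

```text
time: 7.45
eef_pos: [0.5, -0.0057, 0.0849]
orientation: [-180.0, 9.1, 172.7]
wrist_force: [-3.8, 0.1, -1.4]
opening: 0.0002
```

Request:
{"method": "arm_command", "body": {
  "deltas": [0, 0, 0, -0.2, 0, 0.03, 1, 0, 0, 0, -0.2, 0, 0.03, 1, 0, 0, 0, -0.2, 0, 0.03, 1]
}}

```text
time: 7.75
eef_pos: [0.5154, -0.0076, 0.085]
orientation: [-180.0, 9.1, 172.7]
wrist_force: [-3.3, 0.0, -3.8]
opening: 0.0003
```

Request:
{"method": "arm_command", "body": {
  "deltas": [0, 0, 0, -0.2, 0, 0.03, 1, 0, 0, 0, -0.1, 0, 0.02, 1]
}}

```text
time: 7.95
eef_pos: [0.5223, -0.0084, 0.0851]
orientation: [180.0, 9.0, 172.7]
wrist_force: [-16.9, 1.7, 10.2]
opening: 0.0006
```

Request:
{"method": "arm_command", "body": {
  "deltas": [0, 0, 0, -0.05, 0, 0.01, 1, 0, 0, 0, 0, 0, 0, 1]
}}

```text
time: 8.15
eef_pos: [0.5223, -0.0084, 0.0848]
orientation: [-180.0, 8.9, 172.7]
wrist_force: [-13.9, 0.8, 5.9]
opening: 0.0006
```

Run:
```python
from h import *
p=np.load("p.npy")
s=robot.read_state();print(s['eef_pos'],s['wrist_force'],tom(p,s['eef_pos']))
for c in("side","top"):
    im=robot.camera(c)[100:260,190:400][:,:,::-1];cv2.imwrite(f"pics/{c}2.png",cv2.resize(im,(630,480),interpolation=cv2.INTER_CUBIC))
```

```text
[ 0.52230532 -0.00837169  0.08483265] [-13.87989922   0.83966177   5.93791717] [-1.66478702e-01 -1.43601508e-05  8.48326456e-02]
```

View pics/side2.png

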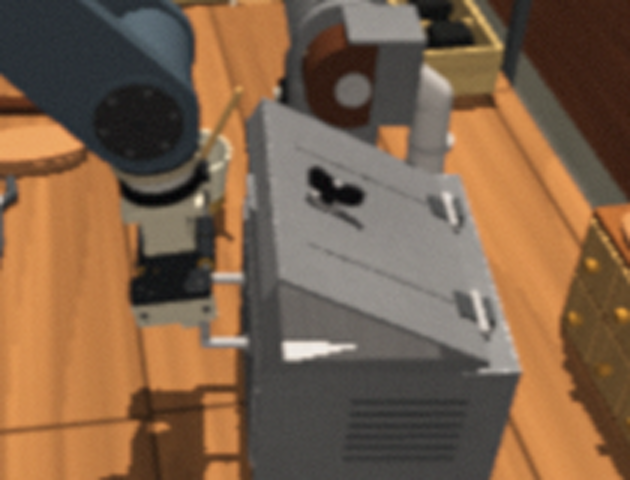

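Request:
{"method": "arm_command", "body": {
  "deltas": [0, 0, 0, 0.5, 0, -0.08, 1, 0, 0, 0, 0.8, 0, -0.13, 1, 0, 0, 0, 0.5, 0, -0.08, 1, 0, 1, 0, 0, 0, 0, 1, 0, 1, 0, 0, 0, 0, 1]
}}

```text
time: 8.75
eef_pos: [0.4799, -0.0029, 0.0863]
orientation: [180.0, 0.0, 172.7]
wrist_force: [0.3, 1.1, 0.3]
opening: 0.0004
```

Request:
{"method": "arm_command", "body": {
  "deltas": [0, 0, 0, 0, 0, -0.95, 0, 0, 0, 0, 0, 0, -0.95, 0, 0, 0, 0, 0, 0, -0.95, 0, 0, 0, 0, 0, 0, -0.95, 0, 0, 0, 0, 0, 0, -0.95, 0, 0, 0, 0, 0, 0, -0.95, 0, 0, 0, 0, 0, 0, -0.95, 0, 0, 0, 0, 0, 0, -0.95, 0, 0, 0, 0, 0, 0, -0.95, 0, 0, 0, 0, 0, 0, -0.95, 0]
}}

```text
time: 9.75
eef_pos: [0.4798, -0.003, 0.3247]
orientation: [180.0, 0.2, 172.7]
wrist_force: [0.1, 0.4, -0.3]
opening: 0.0466
```

Run:
```python
from h import *
p=np.load("p.npy")
s=robot.read_state();print(s['eef_pos'],s['orientation'],s['opening'],tom(p,s['eef_pos']))
a=w(p,[-.052,0,.315])[0];print(a,plan(a))
for c in("side","top"):
    im=robot.camera(c)[100:260,190:400][:,:,::-1];cv2.imwrite(f"pics/{c}3.png",cv2.resize(im,(630,480),interpolation=cv2.INTER_CUBIC))
```

```text
[ 0.47976134 -0.00295573  0.32465173] [179.98861168   0.19303473 172.73752639] 0.04662348054552802 [-2.09365773e-01  1.33676666e-04  3.24651728e-01]
[ 0.63591852 -0.02242212  0.315     ] [-6.29  0.02  0.41]
```

View pics/side3.png

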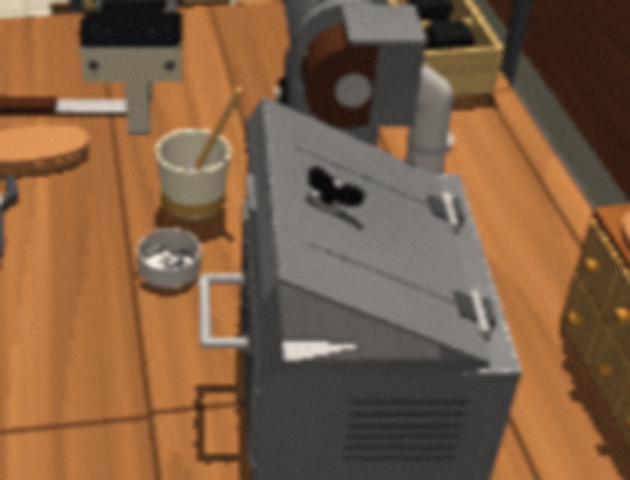

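Request:
{"method": "arm_command", "body": {
  "deltas": [0, 0, 0, -0.78, 0, 0.05, 0, 0, 0, 0, -0.78, 0, 0.05, 0, 0, 0, 0, -0.78, 0, 0.05, 0, 0, 0, 0, -0.78, 0, 0.05, 0, 0, 0, 0, -0.78, 0, 0.05, 0, 0, 0, 0, -0.78, 0, 0.05, 0, 0, 0, 0, -0.78, 0, 0.05, 0, 0, 0, 0, -0.78, 0, 0.05, 0, 0, 0, 0, 0, 0, 0, 0]
}}

```text
time: 10.75
eef_pos: [0.6351, -0.0229, 0.3111]
orientation: [180.0, -0.0, 172.7]
wrist_force: [0.5, 0.7, 0.1]
opening: 0.0469
```

Run:
```python
from h import *
p=np.load("p.npy")
s=robot.read_state();print(s['eef_pos'],s['orientation'],s['opening'],tom(p,s['eef_pos']),s['joint_positions'].round(1))
a=w(p,[-.066,0,.164])[0];print(a,plan(a))
for c in("side","top"):
    im=robot.camera(c)[60:220,190:400][:,:,::-1];cv2.imwrite(f"pics/{c}4.png",cv2.resize(im,(630,480),interpolation=cv2.INTER_CUBIC))
```

```text
[ 0.63510768 -0.0229276   0.31114253] [ 1.79997809e+02 -7.43331403e-03  1.72723541e+02] 0.046937622196757456 [-0.05274259 -0.00060128  0.31114253] [ -6.3  25.3  73.9   0.   80.8 -89. ]
[ 0.62202458 -0.0207021   0.164     ] [0.53 0.02 5.89]
```

View pics/side4.png

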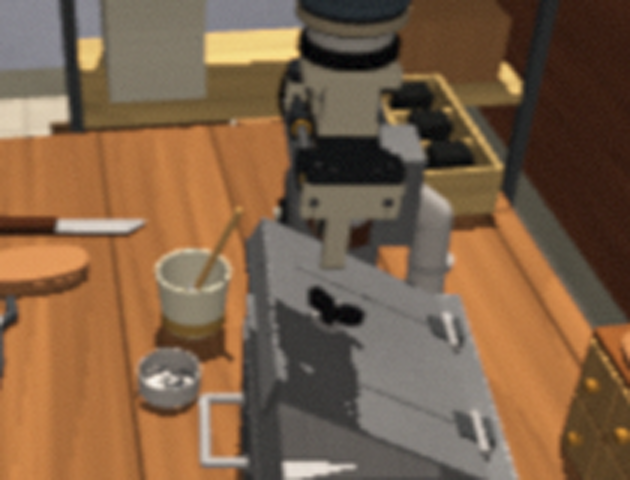

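View pics/top4.png

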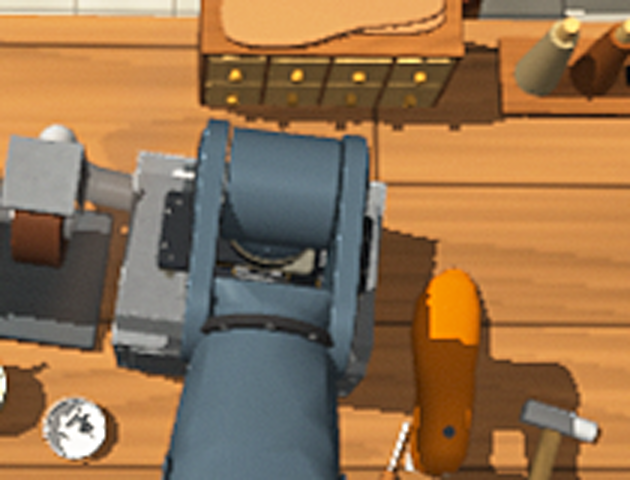

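Request:
{"method": "arm_command", "body": {
  "deltas": [0, 0, 0, 0, 0, 0.8, 0, 0, 0, 0, 0, 0, 0.8, 0, 0, 0, 0, 0, 0, 0.8, 0, 0, 0, 0, 0, 0, 0.4, 0, 0, 0, 0, 0.1, 0, 0.3, 0, 0, 0, 0, 0.1, 0, 0.3, 0]
}}

```text
time: 11.45
eef_pos: [0.6286, -0.022, 0.2282]
orientation: [180.0, 0.1, 172.7]
wrist_force: [-0.1, -0.6, 1.8]
opening: 0.0465
```

Request:
{"method": "arm_command", "body": {
  "deltas": [0, 0, 0, 0.1, 0, 0.3, 0, 0, 0, 0, 0.1, 0, 0.3, 0, 0, 0, 0, 0.1, 0, 0.3, 0, 0, 0, 0, 0, 0, 0.3, 0]
}}

```text
time: 11.85
eef_pos: [0.621, -0.021, 0.1974]
orientation: [180.0, 0.0, 172.7]
wrist_force: [-1.7, 0.1, 3.8]
opening: 0.0467
```

Request:
{"method": "arm_command", "body": {
  "deltas": [0, 0, 0, 0, 0, 0.3, 0, 0, 0, 0, 0, 0, 0.3, 0, 0, 0, 0, 0, 0, 0.3, 0, 0, 0, 0, 0, 0, 0, 0]
}}

```text
time: 12.25
eef_pos: [0.6211, -0.0211, 0.174]
orientation: [180.0, -0.1, 172.7]
wrist_force: [-0.2, 0.3, 0.4]
opening: 0.0467
```

Request:
{"method": "arm_command", "body": {
  "deltas": [0, 0, 0, 0, 0, 0.1, 0, 0, 0, 0, 0, 0, 0.1, 0]
}}

```text
time: 12.45
eef_pos: [0.6212, -0.0211, 0.1704]
orientation: [-180.0, 0.0, 172.7]
wrist_force: [-2.9, 0.7, 3.9]
opening: 0.0468
```

Request:
{"method": "arm_command", "body": {
  "deltas": [0, 0, 0, 0, 0, 0.1, 0, 0, 0, 0, 0, 0, 0, 0]
}}

```text
time: 12.65
eef_pos: [0.6212, -0.0211, 0.1675]
orientation: [-180.0, -0.0, 172.7]
wrist_force: [-1.1, 0.6, 0.5]
opening: 0.0463
```

Request:
{"method": "arm_command", "body": {
  "deltas": [0, 0, 0, 0, 0, 0.1, 0, 0, 0, 0, 0, 0, 0, 0]
}}

```text
time: 12.85
eef_pos: [0.6213, -0.0211, 0.165]
orientation: [-180.0, 0.0, 172.7]
wrist_force: [-0.1, 0.0, 2.2]
opening: 0.0469
```

Request:
{"method": "arm_command", "body": {
  "deltas": [0, 0, 0, 0, 0, 0.06, 0, 0, 0, 0, 0, 0, 0, 0]
}}

```text
time: 13.05
eef_pos: [0.6214, -0.0211, 0.1643]
orientation: [-180.0, 0.0, 172.7]
wrist_force: [-4.5, -0.5, 8.0]
opening: 0.0466
```

Request:
{"method": "arm_command", "body": {
  "deltas": [0, 0, 0, 0, 0, 0.04, 0, 0, 0, 0, 0, 0, 0, 0]
}}

```text
time: 13.25
eef_pos: [0.6214, -0.0211, 0.1642]
orientation: [-180.0, 0.0, 172.7]
wrist_force: [-6.7, 1.1, 15.4]
opening: 0.0463
```

Request:
{"method": "arm_command", "body": {
  "deltas": [0, 0, 0, 0, 0, 0, 1, 0, 0, 0, 0, 0, 0, 1, 0, 0, 0, 0, 0, 0, 1, 0, 0, 0, 0, 0, 0, 1, 0, 0, 0, 0, 0, 0, 1],
  "squeeze": 25
}}

```text
time: 13.75
eef_pos: [0.6229, -0.0182, 0.1642]
orientation: [179.7, 0.2, 172.7]
wrist_force: [1.8, 14.6, 10.5]
opening: 0.0139
```

Run:
```python
from h import *
p=np.load("p.npy")
s=robot.read_state();print(s['eef_pos'],s['orientation'],s['opening'],s['wrist_force'],s['torque'],tom(p,s['eef_pos']))
for c in("side",):
    im=robot.camera(c)[100:260,190:400][:,:,::-1];cv2.imwrite(f"pics/{c}5.png",cv2.resize(im,(630,480),interpolation=cv2.INTER_CUBIC))
```

```text
[ 0.6228586  -0.01816742  0.16422891] [179.67081238   0.23142378 172.70156063] 0.013923177769054036 [ 1.82378876 14.58918868 10.4627933 ] [ 2.46606934 -0.47801178 -0.03447422] [-0.06548371  0.00261794  0.16422891]
```

View pics/side5.png

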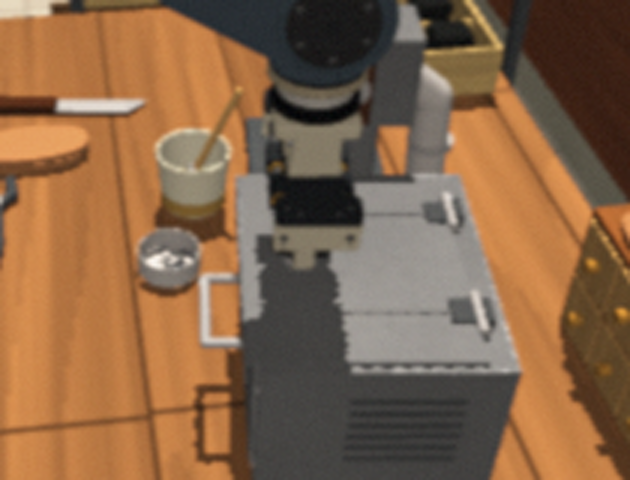

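Request:
{"method": "arm_command", "body": {
  "deltas": [0, 0, 0, 0, 0.12, 0, 1, 0, 0, 0, 0, 0, 0, 1],
  "squeeze": 40
}}

```text
time: 14.0
eef_pos: [0.6229, -0.0178, 0.1642]
orientation: [180.0, 0.2, 172.8]
wrist_force: [-0.1, 2.0, 10.5]
opening: 0.0137
```

Request:
{"method": "arm_command", "body": {
  "deltas": [0, 0, 1, 0, 0, 0, 1, 0, 0, 1, 0, 0, 0, 1, 0, 0, 1, 0, 0, 0, 1, 0, 0, 1, 0, 0, 0, 1]
}}

```text
time: 14.4
eef_pos: [0.6228, -0.0182, 0.1642]
orientation: [179.9, 0.2, 154.2]
wrist_force: [-0.3, 1.2, 11.0]
opening: 0.0135
```

Run:
```python
from h import *
s=robot.read_state();print(s['eef_pos'],s['orientation'],s['opening'],s['wrist_force'],s['torque'])
```

```text
[ 0.62281778 -0.01817112  0.16421391] [179.93161816   0.19598612 154.23011911] 0.013473066836954107 [-0.30679653  1.21323411 10.97152966] [-0.00375061  0.01521963  0.13484038]
```

Request:
{"method": "arm_command", "body": {
  "deltas": [0, 0, 1, 0, 0, 0, 1, 0, 0, 1, 0, 0, 0, 1, 0, 0, 1, 0, 0, 0, 1, 0, 0, 1, 0, 0, 0, 1, 0, 0, 1, 0, 0, 0, 1, 0, 0, 1, 0, 0, 0, 1, 0, 0, 1, 0, 0, 0, 1, 0, 0, 1, 0, 0, 0, 1]
}}

```text
time: 15.2
eef_pos: [0.6223, -0.0187, 0.1642]
orientation: [179.9, 0.1, 117.6]
wrist_force: [-4.8, -2.8, 13.6]
opening: 0.0136
```

Run:
```python
from h import *
s=robot.read_state();print(s['eef_pos'],s['orientation'],s['opening'],s['wrist_force'],s['torque'])
for c in("side",):
    im=robot.camera(c)[100:260,190:400][:,:,::-1];cv2.imwrite(f"pics/{c}6.png",cv2.resize(im,(630,480),interpolation=cv2.INTER_CUBIC))
```

```text
[ 0.62233628 -0.01869817  0.16420352] [1.79913670e+02 1.22015687e-01 1.17556339e+02] 0.013599865571126524 [-4.78831242 -2.83630922 13.61775031] [-0.53077029  0.6228329   0.13597349]
```

View pics/side6.png

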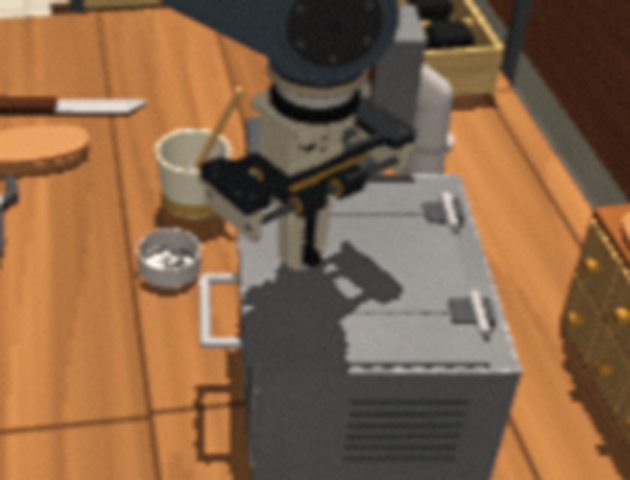

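Request:
{"method": "arm_command", "body": {
  "deltas": [0, 0, 1, 0, 0, 0, 1, 0, 0, 1, 0, 0, 0, 1, 0, 0, 1, 0, 0, 0, 1, 0, 0, 1, 0, 0, 0, 1, 0, 0, 1, 0, 0, 0, 1, 0, 0, 1, 0, 0, 0, 1, 0, 0, 1, 0, 0, 0, 1, 0, 0, 1, 0, 0, 0, 1, 0, 0, 0, 0, 0, 0, 1]
}}

```text
time: 16.15
eef_pos: [0.6216, -0.0188, 0.1642]
orientation: [180.0, 0.1, 80.9]
wrist_force: [-8.5, -3.7, 15.6]
opening: 0.0134
```

Run:
```python
from h import *
s=robot.read_state();print(s['eef_pos'],s['orientation'],s['opening'],s['wrist_force'],s['torque'])
for c in("side",):
    im=robot.camera(c)[150:230,240:345][:,:,::-1];cv2.imwrite(f"pics/{c}7.png",cv2.resize(im,(630,480),interpolation=cv2.INTER_CUBIC))
```

```text
[ 0.62158105 -0.01879597  0.16417339] [1.79963438e+02 7.55567636e-02 8.09321605e+01] 0.013385986082469017 [-8.48766356 -3.70517283 15.64441845] [-0.69213428  1.41609054  0.23449923]
```

View pics/side7.png

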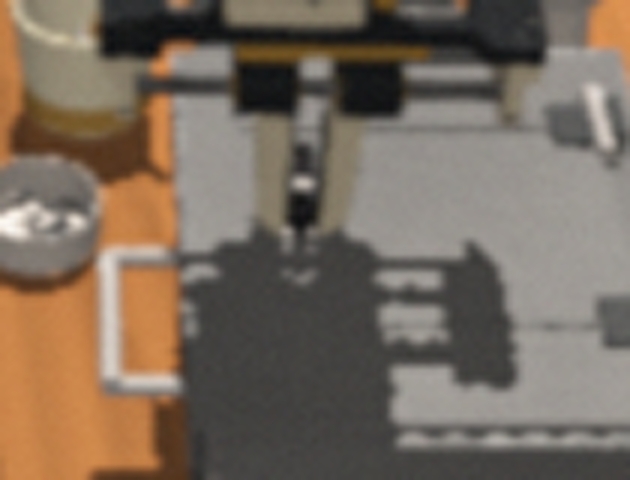

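Request:
{"method": "arm_command", "body": {
  "deltas": [0, 0, 0, 0, 0, 0, 0, 0, 0, 0, 0, 0, 0, 0, 0, 0, 0, 0, 0, 0, 0, 0, 0, 0, 0, 0, 0, 0]
}}

```text
time: 16.6
eef_pos: [0.6239, -0.0185, 0.1644]
orientation: [179.6, -0.0, 81.1]
wrist_force: [5.6, -2.1, 7.9]
opening: 0.0406
```

Request:
{"method": "arm_command", "body": {
  "deltas": [0, 0, 0, 0, 0, -0.2, 0, 0, 0, 0, 0, 0, -0.4, 0, 0, 0, 0, 0, 0, -0.6, 0, 0, 0, 0, 0, 0, -0.8, 0, 0, 0, 0, 0, 0, -0.8, 0, 0, 0, 0, 0, 0, -0.8, 0, 0, 0, 0, 0, 0, -0.8, 0, 0, 0, 0, 0, 0, -0.8, 0]
}}

```text
time: 17.4
eef_pos: [0.6214, -0.018, 0.2947]
orientation: [180.0, -0.0, 81.1]
wrist_force: [-0.2, 0.1, -0.4]
opening: 0.0464
```

Request:
{"method": "arm_command", "body": {
  "deltas": [0, 0, 0, 0, -0.9, 0, 0, 0, 0, 0, 0, -0.9, 0, 0, 0, 0, 0, 0, -0.9, 0, 0, 0, 0, 0, 0, -0.9, 0, 0, 0, 0, 0, 0, -0.9, 0, 0, 0, 0, 0, 0, -0.9, 0, 0, 0, 0, 0, 0, -0.9, 0, 0, 0, 0, 0, 0, -0.9, 0, 0, 0, 0, 0, 0, -0.9, 0, 0, 0, 0, 0, 0, -0.9, 0, 0]
}}

```text
time: 18.4
eef_pos: [0.3984, 0.017, 0.2936]
orientation: [180.0, -0.0, 81.1]
wrist_force: [0.6, -0.2, 0.3]
opening: 0.0467
```

Run:
```python
from h import *
p=np.load("p.npy")
s=robot.read_state();print(s['eef_pos'],s['wrist_force'])
a=.014
P=np.vstack([w(p,hp(a,.207,.132,0)),w(p,hp(a,.207,-.132,0)),w(p,hp(a,.151,0,.015)),w(p,[[-.154,.045,.1],[-.154,-.045,.1]])])
for c in("side","top"):
    im=robot.camera(c)[100:260,190:400][:,:,::-1]
    im=cv2.resize(im,(630,480),interpolation=cv2.INTER_CUBIC)
    for u in proj(c,P): cv2.circle(im,tuple(int(v) for v in (u-[190,100])*3),4,(0,0,255),1)
    cv2.imwrite(f"pics/{c}8.png",im)
```

```text
[0.39835758 0.01703915 0.29355769] [ 0.60530976 -0.19454455  0.33206193]
```

View pics/side8.png

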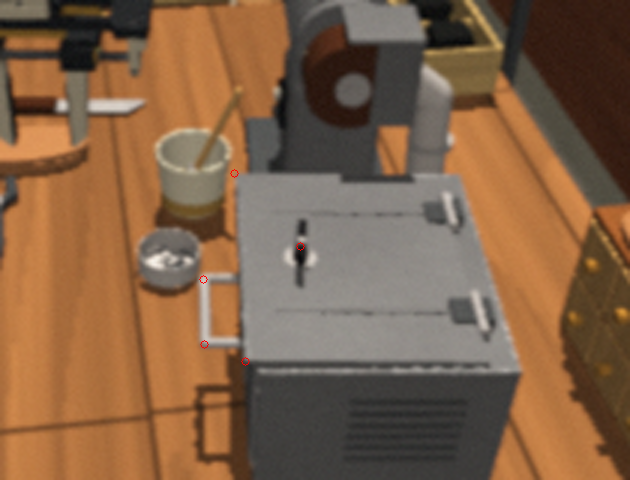

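View pics/top8.png

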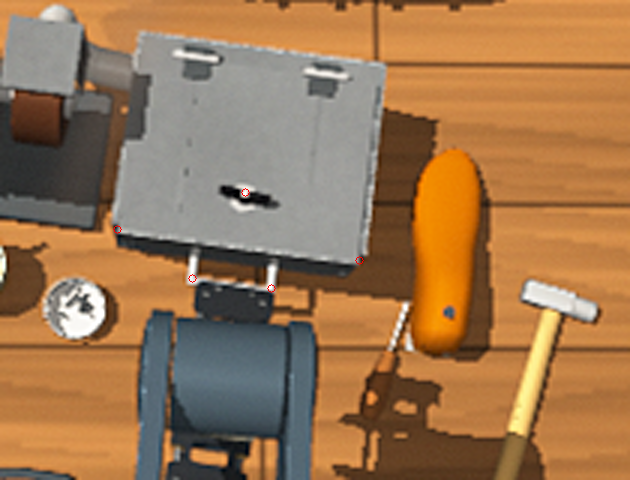

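```bash
python3 -c "
from cell import robot
print(robot.job_done())"
```

```text
the job is handed in; nothing more can be done
None
```

The chest is closed up and the job is handed in, at about 18.5 s of the 51 s allowed. No verdict was reported.

- **Tray:** I pushed it home by its handle with the closed fingertips. It stopped at about 14 N, with the handle where it should be when home.
- **Hatch:** I pressed it down at the knob until it stopped, with the fingertips at 0.164 m, matching the shut height.
- **Knob:** I turned it clockwise with the hatch held down, then let go and backed off.

**Last checks**
- About 2 s after release, both camera pictures showed the hatch still shut, and its front edge matched the predicted latched position to within a few millimetres.
- The tray was still home and the gripper was touching nothing.
- In the pictures taken before handing in, the things near the machine had not moved. I did not check the whole bench again.

**What differed**
- The knob sat about 3 mm to the side of where I had measured it. The sideways force peaked at about 15 N on closing, so I re-centred the gripper before turning.
- The fingers closed to 14 mm, so they held the hub rather than the 8 mm wing bar. The wings still turned with the gripper.
- The wings look slightly past parallel to the front edge, by 7° in one view and 13° in the other. The knob's stop allows only about 5°, so it is probably against that stop. I did not measure the angle more closely.

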